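# Serve the blue coffee capsule and hold the drawer out

### The arm

A 6-joint arm with a two-finger parallel gripper is mounted at the origin on a cart in front of the work surface, level with it; the furniture and walls round the work are solid. World frame = base frame: x ahead of the robot, y to its left, z up, the work surface at z = 0. Lengths are in m, angles in rad, forces in N, time in s.
With the tool pointing down it reaches from about 0.4 to 0.825 m from the base axis. Payload 7 kg.
Tool frame: the origin (TCP) lies on the mounting face of the last link; the fingertips stand arm.tcp_to_tips ahead of it and the grasp point (between the pads) lies 159 mm ahead of it (arm.tcp_to_tips is the distance from the TCP to the fingertips, in m); z points along the fingers, y is the direction in which the jaws open and shut (so a half turn about z gives the same grasp; the last joint's range is limited). The gripper opens to 88 mm and grips with 3 to 60 N. Pads are 19 mm wide; open, the fingers measure 130 mm over their backs; the gripper's body (78 mm by 193 mm) begins 47 mm behind the grasp point.
Start: joints at [1.567, 0.359, 0.012, 0, -1.224, -0.288], TCP at [0.194, 0.646, 0.405] pointing down, gripper open.
Joint ranges: [-3.07, 3.07], [-1.43, 2.12], [-1.02, 1.25], [-3.03, 1.67], [-3.05, -0], [-3.03, 3.03]. Speed limits (rad/s): [2.39, 2.39, 3.01, 3.14, 3.14, 3.14].

### API

Orientations are given as [roll, pitch, yaw] about the fixed x, y, z axes, in that order (R = Rz(yaw) Ry(pitch) Rx(roll)).
In Python, from station import arm, cams, job_done, finder gives the robot as it stands.
- The arm moves only by the tool play_rows, never from a script. Its argument "targets" is a list that holds one entry, the list of rows, each a list of 4 numbers: the shift along the tool's x, y, z in m, then the turn about the tool's z in degrees. A call has 1 to 5 rows; each row is the pose to reach, as a shift and turn from the pose commanded when the call began, along the tool's axes at that moment; what a row does not reach only later rows make up. A row lasts 1/8 s, in which the tool goes at most 62.5 mm and 10.7 degrees, less where a joint would pass 70% of its speed; a pose out of reach is approached as far as the arm can. A call with a gripper value outside its range is refused whole. "grip" is the closure in counts, from 0 (fully open) to 255 (shut), set as the call begins (left out, the last holds). The fingers move at their own pace and stop on an object; "newtons" is the grip in N (left out, the last holds). Time passes only in rows, so rows that repeat a pose let the fingers close. It gives the time, the measured TCP pose, the force and the opening at its end, in the units of the state.
- arm.get_state(): the state, without advancing time (a new reading comes with each control period).
- cams.grab_frame(name): name is "scene" or "top" or "wrist"; returns (picture, depth): 400x640x3 uint8, red, green, blue; 400x640 float32, m along the optical axis (not along the pixel's ray), 0 where there is no reading.
- cams.camera_params(name): a dict with "intrinsics" (3x3 intrinsics, pixels), "position" and "attitude" of the camera in the world. Camera axes: x right, y down, z forward; pixel columns grow to the right and rows downward; lengths in m; the calibration is good to about 2 mm. A picture is of the moment at which its call begins: read the wrist's pose just before it. camera_params takes no time and is no camera call; for the wrist camera it gives the pose at the moment of the call.
- job_done(): hands the job in, once; it reports no verdict.
Trained networks look in the newest picture that a camera, given by its name, has taken for a name from the list of things; names that differ only in an ending like _2 or _b are one class to them, and where a whole thing is asked for, a point or a joint stands for the part that bears it (a point fixed in the world has none). Each returns a list of dicts, best first, with "score" (0 to 1); they miss things now and then, are a little off and sometimes report something else, mostly with a low value. They report only what shows in the picture. A call takes as long as a camera call.
- finder.find_in(camera, query): "xyz" ([x, y, z] in m, in world coordinates, good to about 4 mm: the middle of the surface that is visible of it).
- finder.masks_of(camera, query): "mask" (400x640 bool, what is visible of it).
The state is a dict: "t": time; "q": joint angles; "qd": joint speeds; "joint_efforts": joint torques, N m; "eef_pos": TCP position; "ee_rot": TCP orientation; "force": force on the tool from outside, world axes, zero at the start; "moment": the same for the moment, N m; "width": finger opening in m.
Only numpy, scipy, OpenCV 4.12 (cv2) and the standard library are available. Lean on these libraries where they do the work, as an engineer would, in place of code of your own. Each camera call takes 0.05 s, during which the arm holds its last target. There are 200 camera calls.

### The job

Get me the blue coffee capsule from the carousel dispenser: turn the carousel by its top grip one click, the way round that brings the blue capsule over the delivery drawer so that it drops in, then pull the spring-loaded drawer out by its upright knob until the red line on its top has just come out from under the front edge of the housing. Finish while holding the drawer there by the knob, neither letting it spring back nor pulling it further, so that I can take the capsule; leave the other capsules in the carousel and do not move the mug, the glass or the dish.

Things in the scene. Friction and masses are not known exactly. Their poses are not given: they have to be found in the camera images.
- dispenser: Slate-grey capsule dispenser, fixed: housing 212 mm deep, 190 mm wide, 50 mm high to its flat deck. Origin: on the worktop under the carousel's axis; own -x is the front, front face 90 mm out. The deck has one round hole, 40 mm wide, 55 mm from the axis toward the front, over the drawer's pocket. A black block with a grey detent roller, 90 mm high, stands at the back corner on its +x, +y side.
- carousel (a joint): Angle of the carousel (rad), positive counter-clockwise from above; about 0 at the start, with an empty tube at the front over the hole. Six clear tubes, 44 mm wide, to 88 mm high, on a 55 mm radius. Turns endlessly, clicks every 1.047 rad: a spring roller resists (0.1 N m) to half-way, then pulls it into the click. A capsule carried over the hole drops into the shut drawer's pocket.
- carousel_grip (a point): Grip point on the carousel's axis, 118 mm above the worktop: middle of the black bar grip, 62 mm long, 17 mm thick, from 94 to 130 mm above the worktop. The bar runs along this point's x axis (at carousel angle 0: the dispenser's x axis) and turns with the carousel.
- drawer (a joint): Travel of the delivery drawer (m) along the dispenser's -x: 0 shut (the start), 0.085 end stop. A spring pulls it shut: 2 N at 0, 6.6 N at the mark. A red line 3 mm wide across the drawer's grey top, just behind the pocket, starts to show from under the housing's front edge at 0.061 and is just fully out at 0.064: the mark. Further out the drawer would leave its guides.
- pull_grip (a point): Grip point on the axis of the drawer's black upright pull knob, at its waist, 67 mm above the worktop, 136 mm in front of the dispenser's origin when shut; moves with the drawer. The knob rises from the white tongue, 33 mm above the worktop, to 86 mm; waist 19 mm across, head 25 mm across, round, so it may be gripped from any side.
- drawer_pocket (a point): Centre of the floor of the drawer's round pocket (42 mm wide, 29 mm deep, 11 mm above the worktop); moves with the drawer, 55 mm from the carousel's axis when shut. A capsule in the pocket stands on this point.
- capsule_blue: Blue coffee capsule, a blunt cone 37 mm across the rim and 28 mm high, 14 g, standing lid (wide end) down on the deck in the tube next to the front one, on its left or its right. Origin: centre of its lid, the underside. The one wanted.
- capsule_copper: Copper-coloured capsule of the same shape, in the tube on the other side of the front one. Must not fall into the drawer.
- capsule_green: Green capsule of the same shape in one of the two tubes beside the rearmost. Stays in the carousel.
- capsule_grey: Dark grey capsule of the same shape in the other of these rear tubes. Stays in the carousel.
- mug: White mug with grey spots, 82 mm across and 91 mm high, handle on one side, standing by the work. Origin: about the centre of its foot. Leave alone.
- dish: Small glazed dip dish with a blue rim, 93 mm across, 29 mm high. Origin: about the centre of its foot. Leave alone.
- glass: Small white glass, 49 mm across, 62 mm high. Origin: about the centre of its foot. Leave alone.

How it is judged:
By the outcome, as a careful person would: the job done as asked, in the order asked, and still so for the second after the job is handed in, while the arm keeps its last pose, push and grip.
It also fails if it takes over 42 s, if anything falls off the work surface, if the arm or the gripper's body presses on something with over 40 N, if the wrist force passes 120 N, or if a joint passes its speed limit or range.

## Working session

There is one attempt and no reset: what is moved stays moved. The work goes in short steps, Python scripts to look and compute and a tool call to move; the robot and the scene stay as the last step left them, time stands still between calls to the robot, and variables do not carry over. Pictures are saved under pics/ and viewed, about 8 in all and at most 12, crops included, and the job is handed in when it is done.

Besides the shell and the picture viewer there is one more tool, called after "Call:" by a JSON object that holds its "method" and its "body". play_rows: Moves the arm, as the interface text tells. Its arguments: {"type":"object","properties":{"targets":{"type":"array","items":{"type":"array","items":{"type":"array","items":{"type":"number"}}}},"grip":{"type":"number"},"newtons":{"type":"number"}},"required":["targets"]}

```bash
mkdir -p pics
cat > h.py <<'E'
import numpy as np, cv2
from station import arm, cams, finder
from scipy.spatial.transform import Rotation as R
def save(im,n): cv2.imwrite('pics/'+n,im[:,:,::-1])
E
python3 - <<'E'
from h import *
s=arm.get_state(); print(s['t'],s['eef_pos'],s['ee_rot'],s['width'],arm.tcp_to_tips)
for c in ['top','scene']:
    p=cams.camera_params(c); print(c,p)
    im,d=cams.grab_frame(c); save(im,c+'0.png')
    for q in ['dispenser','carousel_grip','pull_grip','capsule_blue','capsule_copper','mug','dish','glass']:
        for r in finder.find_in(c,q)[:2]: print(c,q,np.round(r['xyz'],4),round(r['score'],2))
E
```

```text
0.0 [0.19414155 0.64626445 0.40373978] [ 3.13996259e+00 -1.37761861e-04 -2.91927103e-01] 0.08745922951569743 0.1781
top {'intrinsics': array([[473.46081787,   0.        , 317.01740097],
       [  0.        , 473.46081787, 198.53869263],
       [  0.        ,   0.        ,   1.        ]]), 'position': array([ 0.46564036, -0.36890688,  1.09614419]), 'attitude': array([-3.05350348,  0.01582491, -1.56682748])}
top dispenser [ 0.6018 -0.3071  0.0502] 0.7
top carousel_grip [ 0.594  -0.3112  0.0859] 0.83
top pull_grip [ 0.5028 -0.2892  0.0338] 0.76
top capsule_blue [ 0.5736 -0.2564  0.0788] 0.75
top capsule_copper [ 0.5548 -0.3441  0.0756] 0.56
top mug [ 0.532  -0.5614  0.0529] 0.58
top dish [ 0.3684 -0.5455  0.0144] 0.92
top dish [ 0.4997 -0.2855  0.0323] 0.2
top glass [ 0.7662 -0.1581  0.0351] 0.91
scene {'intrinsics': array([[517.8067512 ,   0.        , 326.91295163],
       [  0.        , 517.8067512 , 193.22871029],
       [  0.        ,   0.        ,   1.        ]]), 'position': array([ 0.09295324, -1.04708159,  0.8004692 ]), 'attitude': array([-2.28173008, -0.01556717, -0.57187395])}
scene dispenser [ 0.575  -0.3368  0.0465] 0.85
scene carousel_grip [ 0.5849 -0.3149  0.0826] 0.66
scene pull_grip [ 0.4717 -0.2897  0.0381] 0.91
scene capsule_blue [ 0.5778 -0.253   0.0785] 0.39
scene capsule_copper [ 0.5652 -0.3475  0.0776] 0.43
scene mug [ 0.5237 -0.5707  0.0553] 0.64
scene dish [ 0.3753 -0.5322  0.0152] 0.96
scene glass [ 0.7508 -0.1698  0.0448] 0.7
```

```bash
cat >> h.py <<'E'
def cloud(c,d,P=None):
    p=P or cams.camera_params(c); K=p['intrinsics']; v,u=np.mgrid[:400,:640]
    X=np.stack([(u-K[0,2])/K[0,0]*d,(v-K[1,2])/K[1,1]*d,d],-1)
    return X@R.from_euler('xyz',p['attitude']).as_matrix().T+p['position']
E
python3 - <<'E'
from h import *
for c in ['top','scene']:
    im,d=cams.grab_frame(c); X=cloud(c,d); ok=d>0
    m=ok&(X[...,2]>.122)&(X[...,2]<.14)&(np.hypot(X[...,0]-.594,X[...,1]+.311)<.05)
    P=X[m]; rect=cv2.minAreaRect(P[:,:2].astype(np.float32)*1000); print(c,'bar',len(P),P.mean(0),rect)
    m=ok&(X[...,2]>.076)&(X[...,2]<.1)&(np.hypot(X[...,0]-.475,X[...,1]+.288)<.04)
    P=X[m]; print('knob',len(P),P.mean(0) if len(P) else '',P.min(0),P.max(0))
    if c=='top':
        m=ok&(abs(X[...,2]-.05)<.006)&(np.hypot(X[...,0]-.594,X[...,1]+.311)<.16)
        P=X[m]; print('deck',len(P),cv2.minAreaRect(P[:,:2].astype(np.float32)*1000))
    v,u=np.where(ok&(np.hypot(X[...,0]-.57,X[...,1]+.31)<.2))
    k=im[max(0,v.min()):v.max(),u.min():u.max()]; print(u.min(),v.min()); save(cv2.resize(k,None,fx=2,fy=2),c+'c.png')
a=cv2.imread('pics/topc.png');b=cv2.imread('pics/scenec.png');h=500
o=np.hstack([cv2.resize(i,(400,int(i.shape[0]*400/i.shape[1]))) if 0 else cv2.resize(i,(400,400)) for i in(a,b)])
cv2.imwrite('pics/v1.png',o)
E
```

```text
top bar 240 [ 0.59495434 -0.30561812  0.1285502 ] ((595.5922241210938, -305.30389404296875), (17.010351181030273, 60.921470642089844), 78.73470306396484)
knob 100 [ 0.4622154  -0.279659    0.08402467] [ 0.45111595 -0.29096846  0.07740242] [ 0.47454415 -0.26739457  0.08869196]
deck 5286 ((609.2254028320312, -307.9621276855469), (190.87542724609375, 217.98080444335938), 78.52523803710938)
214 111
scene bar 171 [ 0.59237554 -0.30857748  0.12708293] ((592.7184448242188, -307.41473388671875), (19.134721755981445, 59.57935333251953), 82.4553451538086)
knob 86 [ 0.45925058 -0.28172117  0.08231699] [ 0.44815289 -0.29180715  0.07657029] [ 0.47303159 -0.26831911  0.08582037]
235 146
```

View pics/v1.png

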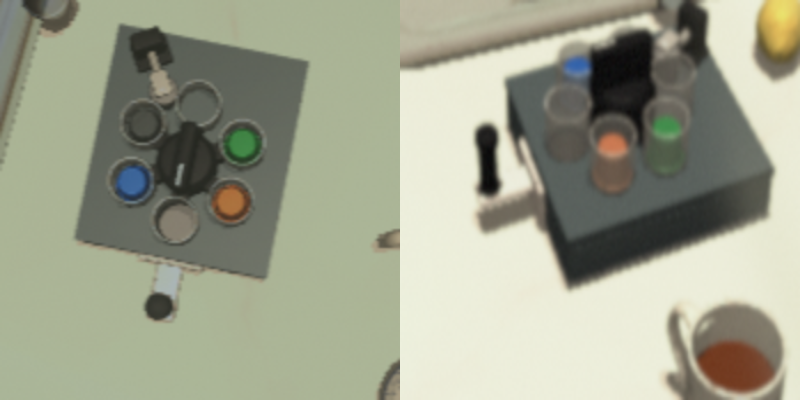

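View pics/top0.png

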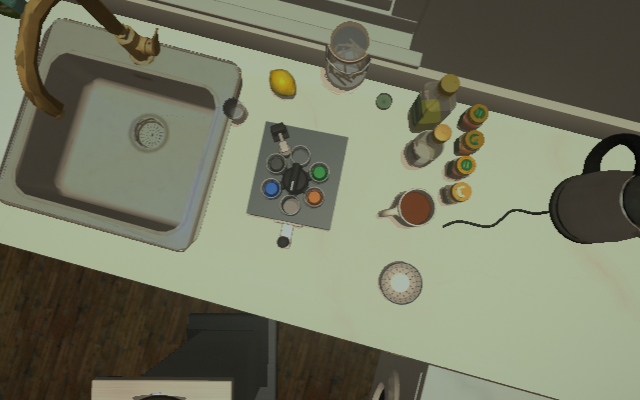

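```bash
cat >> h.py <<'E'
def plan(wps, per=5, vmax=.06, wmax=10.5, start=None):
    """waypoints (x,y,z,yawdeg absolute, unwrapped); prints rows for successive calls"""
    s=arm.get_state(); p=s['eef_pos']
    cur=np.array(start if start is not None else [*p,np.degrees(s['ee_rot'][2])],float); seq=[]
    c=cur.copy()
    for w in wps:
        w=np.array(w,float); n=max(1,int(np.ceil(max(np.linalg.norm(w[:3]-c[:3])/vmax,abs(w[3]-c[3])/wmax))))
        seq+=[c+(w-c)*k/n for k in range(1,n+1)]; c=w
    for i in range(0,len(seq),per):
        y=np.radians(cur[3]); A=np.array([[np.cos(y),np.sin(y),0],[np.sin(y),-np.cos(y),0],[0,0,-1]])
        rows=[[*[round(float(v),4) for v in A@(q[:3]-cur[:3])],round(float(-(q[3]-cur[3])),1)] for q in seq[i:i+per]]
        print(rows); cur=seq[i+len(rows)-1]
E
python3 - <<'E'
from h import *
im,d=cams.grab_frame('top'); X=cloud('top',d); ok=d>0
for y0 in np.arange(-.5,.4,.1):
    m=ok&(X[...,2]>.16)&(X[...,1]>y0)&(X[...,1]<y0+.1)&(X[...,0]>.3)&(X[...,0]<.9)
    if m.any(): print(round(y0,1),m.sum(),'xmin',X[m][:,0].min(),'zmax',X[m][:,2].max())
print(arm.get_state()['t'])
plan([(.41,.1,.404,-100),(.455,-.24,.39,-165),(.5945,-.306,.37,-191.4)])
E
```

```text
-0.5 1929 xmin 0.8260226254360947 zmax 0.2850655021178927
-0.4 881 xmin 0.8305962496430292 zmax 0.17678009209755075
-0.3 165 xmin 0.8833921782977455 zmax 0.17229498255186482
-0.0 1815 xmin 0.7282106977792038 zmax 0.4035860379326771
0.1 1487 xmin 0.6858266300197121 zmax 0.39810078290099016
1.05
[[0.0364, 0.0461, 0.0001, 8.3], [0.0728, 0.0923, 0.0001, 16.7], [0.1092, 0.1384, 0.0002, 25.0], [0.1455, 0.1845, 0.0003, 33.3], [0.1819, 0.2306, 0.0003, 41.6]]
[[0.0578, 0.0103, 0.0001, 8.3], [0.1157, 0.0206, 0.0001, 16.7], [0.1735, 0.0309, 0.0002, 25.0], [0.2314, 0.0412, 0.0003, 33.3], [0.2892, 0.0515, 0.0003, 41.6]]
[[0.0467, -0.0148, 0.002, 9.3], [0.0934, -0.0295, 0.004, 18.6], [0.1402, -0.0443, 0.006, 27.9], [0.1869, -0.0591, 0.008, 37.1], [0.2336, -0.0738, 0.01, 46.4]]
[[0.0215, -0.044, 0.002, 9.3], [0.043, -0.088, 0.004, 18.6], [0.0164, -0.1321, 0.0107, 27.4], [-0.0102, -0.1761, 0.0173, 36.2], [-0.0367, -0.2202, 0.024, 45.0]]
```

Call:
{"method": "play_rows", "body": {"targets": [[[0.036,0.046,0,8.3],[0.073,0.092,0,16.7],[0.109,0.138,0,25],[0.146,0.185,0,33.3],[0.182,0.231,0,41.6]]], "grip": 0}}

```text
t: 1.68
eef_pos: [0.3024, 0.3709, 0.4049]
ee_rot: [-3.141, 0.0, -1.022]
force: [1.7, 0.1, -0.1]
width: 0.0876
```

Call:
{"method": "play_rows", "body": {"targets": [[[0.058,0.01,0,8.3],[0.116,0.021,0,16.7],[0.174,0.031,0,25],[0.231,0.041,0,33.3],[0.289,0.052,0,41.6]]]}}

```text
t: 2.3
eef_pos: [0.4098, 0.0978, 0.4053]
ee_rot: [-3.14, 0.001, -1.748]
force: [0.5, 0.3, 0.1]
width: 0.0875
```

Run:
```python
from h import *
s=arm.get_state(); print(s['t'],s['q'],s['eef_pos'],s['ee_rot'])
plan([(.455,-.24,.39,-165),(.5945,-.306,.37,-191.4)])
```

```text
2.3 [ 7.07007071e-01 -7.75548971e-02 -5.07924309e-01  1.25266749e-04
 -1.13870674e+00 -8.84280360e-01] [0.40976891 0.09778548 0.40525584] [-3.14041427e+00  1.25832270e-03 -1.74801651e+00]
[[0.0464, -0.0149, 0.0022, 9.3], [0.0927, -0.0297, 0.0044, 18.5], [0.1391, -0.0446, 0.0065, 27.8], [0.1854, -0.0595, 0.0087, 37.1], [0.2318, -0.0743, 0.0109, 46.3]]
[[0.0213, -0.0438, 0.0022, 9.3], [0.0425, -0.0876, 0.0044, 18.5], [0.0159, -0.1316, 0.011, 27.3], [-0.0107, -0.1756, 0.0177, 36.1], [-0.0373, -0.2197, 0.0244, 44.9]]
```

Call:
{"method": "play_rows", "body": {"targets": [[[0.046,-0.015,0.002,9.3],[0.093,-0.03,0.004,18.5],[0.139,-0.045,0.007,27.8],[0.185,-0.06,0.009,37.1],[0.232,-0.074,0.011,46.3]]]}}

```text
t: 2.92
eef_pos: [0.4425, -0.1433, 0.394]
ee_rot: [-3.141, 0.001, -2.557]
force: [2.1, 0.5, -1.2]
width: 0.0877
```

Call:
{"method": "play_rows", "body": {"targets": [[[0.021,-0.044,0.002,9.3],[0.042,-0.088,0.004,18.5],[0.016,-0.132,0.011,27.3],[-0.011,-0.176,0.018,36.1],[-0.037,-0.22,0.024,44.9]]]}}

```text
t: 3.55
eef_pos: [0.5969, -0.305, 0.3694]
ee_rot: [-3.142, 0.0, 2.942]
force: [-0.0, 0.6, 0.7]
width: 0.0877
```

Run:
```python
from h import *
s=arm.get_state(); print(s['t'],s['q'],s['eef_pos'],s['ee_rot'])
P=cams.camera_params('wrist'); im,d=cams.grab_frame('wrist'); X=cloud('wrist',d,P); ok=d>0
save(im,'w1.png')
m=ok&(X[...,2]>.122)&(X[...,2]<.14)&(np.hypot(X[...,0]-.594,X[...,1]+.306)<.045)
Q=X[m]
if len(Q)>5: print(len(Q),Q.mean(0),cv2.minAreaRect(Q[:,:2].astype(np.float32)*1000))
```

```text
3.55 [-1.82183481e-01  3.72967528e-01 -4.85414838e-02  7.06617254e-05
 -1.14902572e+00 -1.58812497e+00] [ 0.59690968 -0.30500714  0.36943515] [-3.14153272e+00  2.62670963e-04  2.94210945e+00]
1877 [ 0.59338405 -0.30474159  0.12916931] ((595.08544921875, -304.9552917480469), (16.595531463623047, 60.881866455078125), 78.05152893066406)
```

View pics/w1.png

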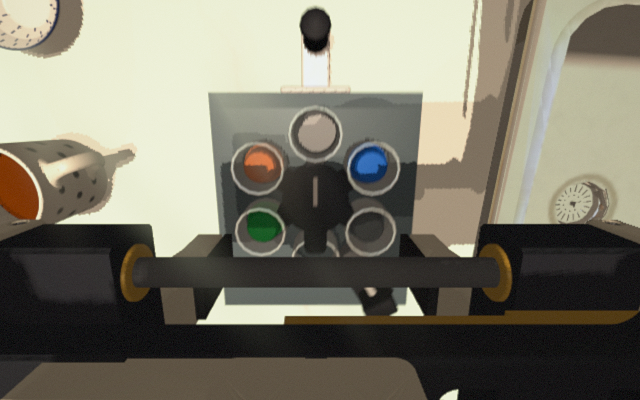

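Call:
{"method": "play_rows", "body": {"targets": [[[0.002,0,0.04,0.5],[0.002,0,0.075,0.5],[0.002,0,0.092,0.5],[0.002,0,0.092,0.5]]]}}

```text
t: 4.1
eef_pos: [0.5935, -0.3035, 0.2769]
ee_rot: [-3.141, -0.002, 2.939]
force: [-0.4, 0.1, 0.1]
width: 0.0874
```

Call:
{"method": "play_rows", "body": {"targets": [[[0,0,0,0],[0,0,0,0],[0,0,0,0],[0,0,0,0],[0,0,0,0]]], "grip": 255, "newtons": 40}}

```text
t: 4.72
eef_pos: [0.5936, -0.3036, 0.2778]
ee_rot: [3.142, 0.0, 2.939]
force: [0.3, -0.1, -0.6]
width: 0.043
```

Call:
{"method": "play_rows", "body": {"targets": [[[0,0,0,0],[0,0,0,0],[0,0,0,0],[0,0,0,0],[0,0,0,0]]]}}

```text
t: 5.35
eef_pos: [0.5934, -0.3043, 0.2776]
ee_rot: [-3.141, -0.0, 2.939]
force: [-0.1, -4.8, -1.7]
width: 0.0165
```

Call:
{"method": "play_rows", "body": {"targets": [[[0,-0.001,0,-8],[0,-0.001,0,-16],[0,-0.001,0,-24],[0,-0.001,0,-32],[0,-0.001,0,-40]]]}}

```text
t: 5.98
eef_pos: [0.5935, -0.3057, 0.2777]
ee_rot: [-3.14, -0.0, -2.642]
force: [1.9, -9.6, -3.7]
width: 0.0167
```

Call:
{"method": "play_rows", "body": {"targets": [[[0,0,0,-6],[0,0,0,-12],[0,0,0,-17],[0,0,0,-20],[0,0,0,-20]]]}}

```text
t: 6.6
eef_pos: [0.5939, -0.3061, 0.2776]
ee_rot: [-3.139, -0.001, -2.297]
force: [2.6, -10.4, -5.2]
width: 0.0173
```

Run:
```python
from h import *
s=arm.get_state(); print(s['t'],s['q'],s['eef_pos'],s['ee_rot'],s['moment'],s['force'])
im,d=cams.grab_frame('wrist'); save(im,'w2.png')
for q in ['capsule_blue','capsule_copper']: print(q,[(np.round(r['xyz'],3),round(r['score'],2)) for r in finder.find_in('wrist',q)[:2]])
```

```text
6.6 [-0.1841528   0.44458294 -0.16327303  0.00253242 -0.96145992 -0.54303975] [ 0.59385184 -0.30613319  0.27761086] [-3.13925228e+00 -1.01552193e-03 -2.29654223e+00] [-3.71096259 -0.97826282  0.15921214] [  2.64804486 -10.43802534  -5.1632844 ]
capsule_blue []
capsule_copper [(array([ 0.61 , -0.358,  0.081]), 0.58), (array([ 0.557, -0.341,  0.048]), 0.38)]
```

View pics/w2.png

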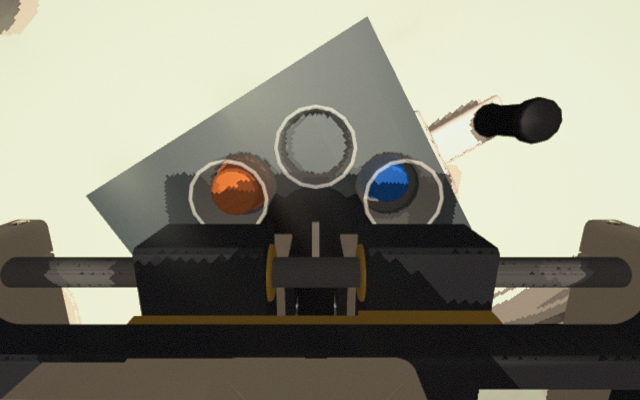

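Call:
{"method": "play_rows", "body": {"targets": [[[0,0,0,0],[0,0,0,0],[0,0,0,0],[0,0,-0.03,0],[0,0,-0.085,0]]], "grip": 90}}

```text
t: 7.38
eef_pos: [0.5929, -0.3041, 0.3612]
ee_rot: [3.137, -0.002, -2.297]
force: [1.6, -0.4, 0.4]
width: 0.0556
```

Run:
```python
from h import *
s=arm.get_state(); print(s['t'],s['eef_pos'],s['ee_rot'],s['force'],s['width'])
P=cams.camera_params('wrist'); im,d=cams.grab_frame('wrist'); X=cloud('wrist',d,P); ok=d>0; save(im,'w3.png')
for q in ['capsule_blue','capsule_copper','pull_grip']: print(q,[(np.round(r['xyz'],3),round(r['score'],2)) for r in finder.find_in('wrist',q)[:2]])
for c in ['wrist','top']:
    if c=='top': im,d=cams.grab_frame(c); X=cloud(c,d); ok=d>0; save(im,'t3.png')
    m=ok&(X[...,2]>.076)&(X[...,2]<.1)&(np.hypot(X[...,0]-.461,X[...,1]+.279)<.03)
    Q=X[m]; print(c,len(Q),(Q.min(0)+Q.max(0))/2 if len(Q) else '',Q.mean(0))
    m=ok&(X[...,2]>.122)&(X[...,2]<.14)&(np.hypot(X[...,0]-.594,X[...,1]+.306)<.045)
    Q=X[m]; 
    if len(Q)>5: print('bar',Q.mean(0),cv2.minAreaRect(Q[:,:2].astype(np.float32)*1000))
y=-131.6; plan([(.5945,-.306,.38,y),(.461,-.279,.38,y-60.0)])
```

```text
7.375 [ 0.59290465 -0.30407546  0.36121692] [ 3.13686596e+00 -2.10230981e-03 -2.29713996e+00] [ 1.59064738 -0.42972219  0.35913243] 0.05557387369946769
capsule_blue [(array([ 0.547, -0.291,  0.041]), 0.8), (array([ 0.58 , -0.255,  0.082]), 0.59)]
capsule_copper [(array([ 0.609, -0.361,  0.083]), 0.75)]
pull_grip [(array([ 0.476, -0.281,  0.036]), 0.97)]
wrist 811 [ 0.46295359 -0.27913165  0.08211782] [ 0.46383256 -0.27984138  0.08456055]
bar [ 0.59321308 -0.30768893  0.12908171] ((594.3610229492188, -306.71282958984375), (57.90833282470703, 16.802715301513672), 48.711971282958984)
top 100 [ 0.46281098 -0.27892175  0.08276282] [ 0.46234228 -0.27969582  0.08396991]
bar [ 0.58005247 -0.32249643  0.12881501] ((579.674560546875, -322.7032470703125), (14.150599479675293, 15.994675636291504), 45.72666549682617)
[[0.0005, -0.0021, -0.0171, -0.0], [0.0119, 0.0175, -0.0171, 10.0], [0.0233, 0.0371, -0.0171, 20.0], [0.0347, 0.0567, -0.0171, 30.0], [0.0462, 0.0764, -0.0171, 40.0]]
[[0.0214, 0.0077, 0.0, 10.0], [0.0427, 0.0154, 0.0, 20.0]]
```

View pics/w3.png

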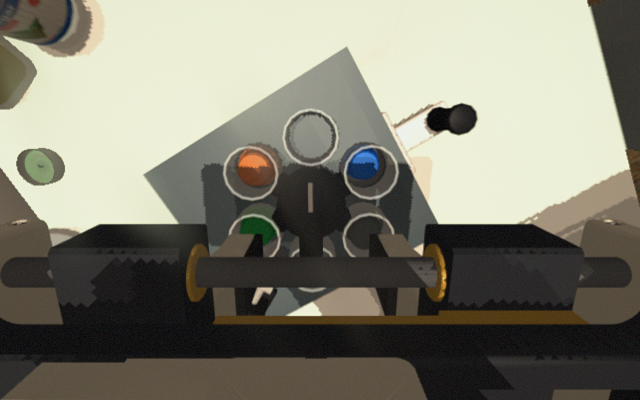

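Call:
{"method": "play_rows", "body": {"targets": [[[0,0,-0.017,0],[0.012,0.018,-0.017,10],[0.023,0.037,-0.017,20],[0.035,0.057,-0.017,30],[0.046,0.076,-0.017,40]]]}}

```text
t: 8.25
eef_pos: [0.5054, -0.2884, 0.3799]
ee_rot: [3.142, -0.001, -3.001]
force: [-0.4, -0.4, 0.7]
width: 0.0573
```

Call:
{"method": "play_rows", "body": {"targets": [[[0.021,0.008,0,10],[0.043,0.015,0,20],[0.043,0.015,0,20]]]}}

```text
t: 8.62
eef_pos: [0.4602, -0.2797, 0.3804]
ee_rot: [3.142, 0.0, 2.938]
force: [0.7, -0.6, 0.4]
width: 0.0567
```

Run:
```python
from h import *
s=arm.get_state(); print(s['t'],s['eef_pos'],s['ee_rot'],s['force'],s['q'])
y=np.degrees(s['ee_rot'][2]); plan([(.462,-.279,.226,168.5)])
```

```text
8.625 [ 0.46019754 -0.27973759  0.38037306] [3.14157474e+00 1.04767003e-04 2.93759788e+00] [ 0.67799435 -0.59389222  0.4001193 ] [-1.82051945e-01  1.52672317e-01 -3.24908129e-01 -1.75818780e-05
 -1.09311075e+00 -1.59273107e+00]
[[-0.0005, 0.0004, 0.0515, -0.1], [-0.0011, 0.0007, 0.1029, -0.1], [-0.0016, 0.0011, 0.1544, -0.2]]
```

Call:
{"method": "play_rows", "body": {"targets": [[[0,0,0.05,0],[-0.001,0.001,0.1,0],[-0.001,0.001,0.14,0],[-0.001,0.001,0.154,0],[-0.001,0.001,0.154,0]]]}}

```text
t: 9.25
eef_pos: [0.463, -0.2792, 0.2254]
ee_rot: [-3.141, -0.002, 2.94]
force: [0.1, -0.6, 0.9]
width: 0.0567
```

Call:
{"method": "play_rows", "body": {"targets": [[[0,0,0,0],[0,0,0,0],[0,0,0,0],[0,0,0,0],[0,0,0,0]]], "grip": 255, "newtons": 40}}

```text
t: 9.88
eef_pos: [0.4627, -0.2789, 0.2262]
ee_rot: [3.141, 0.001, 2.939]
force: [-0.6, 4.8, 5.6]
width: 0.0219
```

Call:
{"method": "play_rows", "body": {"targets": [[[0,0,0,0],[0,0,0,0]]]}}

```text
t: 10.12
eef_pos: [0.4627, -0.2788, 0.2261]
ee_rot: [3.141, 0.001, 2.939]
force: [-0.8, 5.1, 5.8]
width: 0.0223
```

Call:
{"method": "play_rows", "body": {"targets": [[[0,0,0,0],[0,0.001,-0.003,0],[0,0.001,-0.003,0]]], "grip": 150}}

```text
t: 10.5
eef_pos: [0.4627, -0.2782, 0.2288]
ee_rot: [-3.141, 0.0, 2.939]
force: [-0.1, 0.2, -0.7]
width: 0.0357
```

Call:
{"method": "play_rows", "body": {"targets": [[[0,0,0,0],[0,0,0,0],[0,0,0,0],[0,0,0,0]]], "grip": 255}}

```text
t: 11.0
eef_pos: [0.4626, -0.2784, 0.2286]
ee_rot: [-3.141, -0.0, 2.939]
force: [-1.0, -5.4, -0.5]
width: 0.0222
```

Call:
{"method": "play_rows", "body": {"targets": [[[0.012,0,0,0],[0.026,0,0,0],[0.04,0,0,0],[0.052,0,0,0],[0.058,0,0,0]]], "newtons": 50}}

```text
t: 11.62
eef_pos: [0.4063, -0.267, 0.2288]
ee_rot: [-3.141, 0.003, 2.939]
force: [4.0, -11.1, -9.9]
width: 0.0216
```

Call:
{"method": "play_rows", "body": {"targets": [[[0.002,0,0,0],[0.003,0,0,0],[0.003,0,0,0]]]}}

```text
t: 12.0
eef_pos: [0.4039, -0.2665, 0.2287]
ee_rot: [-3.141, 0.003, 2.939]
force: [4.3, -11.2, -9.6]
width: 0.0218
```

```bash
cat > look.py <<'E'
from h import *
import sys
n=sys.argv[1]
s=arm.get_state(); p=s['eef_pos']; print(s['t'],p,s['ee_rot'],s['force'],s['width'],'travel',np.linalg.norm(p[:2]-[.4626,-.2784]))
o=[]
ax=np.array([.5942,-.3055]); a=np.radians(-11.5); ex=np.array([np.cos(a),np.sin(a)])
for c,f in [('top',3),('scene',3),('wrist',2)]:
    P=cams.camera_params(c); im,d=cams.grab_frame(c); X=cloud(c,d,P); ok=d>0
    L=(X[...,:2]-ax)@ex; W=(X[...,:2]-ax)@np.array([-ex[1],ex[0]])
    hs=cv2.cvtColor(im,cv2.COLOR_RGB2HSV); red=((hs[...,0]<8)|(hs[...,0]>172))&(hs[...,1]>120)
    m=ok&red&(L<-.08)&(L>-.17)&(abs(W)<.06)&(X[...,2]<.07)
    print(c,'red',m.sum(),[np.round(np.percentile(k[m],[5,50,95]),4) for k in (L,W,X[...,2])] if m.any() else '')
    reg=ok&(L<-.05)&(L>-.19)&(abs(W)<.06)
    v,u=np.where(reg)
    if len(v): k=im[v.min():v.max()+1,u.min():u.max()+1]; k=cv2.resize(k,(266,int(k.shape[0]*266/k.shape[1])),interpolation=cv2.INTER_CUBIC)[:400]; o.append(cv2.copyMakeBorder(k,0,400-k.shape[0],0,0,0))
save(np.hstack(o),n)
for c in ['top','scene','wrist']:
    print(c,[(np.round(r['xyz'],3),round(r['score'],2)) for r in finder.find_in(c,'capsule_blue')[:2]])
E
python3 look.py d1.png
```

```text
12.0 [ 0.40391221 -0.26649369  0.22874976] [-3.14079114e+00  2.87922330e-03  2.93918093e+00] [  4.27171101 -11.16889198  -9.63264169] 0.021790328175948805 travel 0.05988336115430586
top red 0 
scene red 0 
wrist red 0 
top [(array([ 0.482, -0.288,  0.04 ]), 0.65)]
scene [(array([ 0.478, -0.282,  0.038]), 0.45)]
wrist []
```

View pics/d1.png

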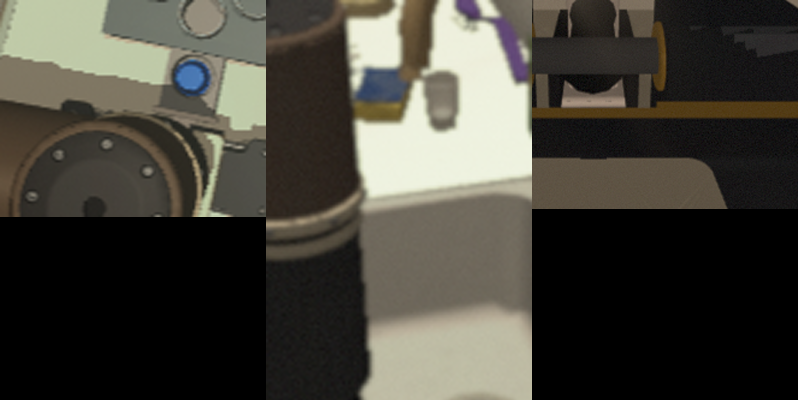

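Call:
{"method": "play_rows", "body": {"targets": [[[0.001,-0.0005,0.0005,0],[0.002,-0.0007,0.0005,0],[0.002,-0.0007,0.0005,0]]]}}

```text
t: 12.68
eef_pos: [0.4024, -0.2664, 0.2286]
ee_rot: [-3.141, 0.004, 2.939]
force: [5.4, -5.3, -6.0]
width: 0.0215
```

```bash
cat > red.py <<'E'
from h import *
import sys
s=arm.get_state(); p=s['eef_pos']; print(s['t'],p,s['force'],s['width'],'travel',np.linalg.norm(p[:2]-[.4626,-.2784]))
ims=[]; 
for i in range(2): im,d=cams.grab_frame('top'); ims.append(im.astype(float))
im=np.mean(ims,0); P=cams.camera_params('top'); X=cloud('top',d)
# resample drawer top (z=.04) on grid: L from -.15 to -.08, W +-.02
ax=np.array([.5942,-.3055]); a=np.radians(-11.5); ex=np.array([np.cos(a),np.sin(a)]); ey=np.array([-ex[1],ex[0]])
Ls=np.arange(-.150,-.080,.002); Ws=np.linspace(-.025,.025,26)
G=np.array([[*(ax+l*ex+w*ey),.043] for l in Ls for w in Ws])
pc=(G-P['position'])@R.from_euler('xyz',P['attitude']).as_matrix(); uv=pc@P['intrinsics'].T; uv=uv[:,:2]/uv[:,2:]
S=cv2.remap(im.astype(np.float32),uv[:,0].reshape(len(Ls),-1).astype(np.float32),uv[:,1].reshape(len(Ls),-1).astype(np.float32),cv2.INTER_LINEAR)
mid=S[:,3:-3]
for l,r in zip(Ls,mid.mean(1)): print(round(l*1000),np.round(r).astype(int),'R-G',round(r[0]-r[1],1))
u0,v0=uv.min(0).astype(int)-8; u1,v1=uv.max(0).astype(int)+8
save(cv2.resize(im[v0:v1,u0:u1].astype(np.uint8),None,fx=12,fy=12,interpolation=cv2.INTER_NEAREST),sys.argv[1]); print(u0,v0,u1,v1)
E
python3 red.py r1.png
```

```text
12.675 [ 0.40243778 -0.26644841  0.22864097] [ 5.37413236 -5.34190825 -5.96597708] 0.021499458835242794 travel 0.06133786282783683
-150 [109 101  87] R-G 8.4
-148 [84 81 71] R-G 3.2
-146 [81 79 70] R-G 2.2
-144 [81 79 70] R-G 2.1
-142 [81 79 70] R-G 2.0
-140 [82 80 71] R-G 2.0
-138 [84 82 73] R-G 2.2
-136 [87 85 75] R-G 2.4
-134 [84 82 74] R-G 1.6
-132 [76 78 77] R-G -2.5
-130 [69 75 80] R-G -5.3
-128 [64 74 86] R-G -9.8
-126 [ 72  91 115] R-G -19.3
-124 [ 72  98 131] R-G -25.9
-122 [ 71 100 138] R-G -29.4
-120 [ 71 103 144] R-G -32.2
-118 [ 70 103 146] R-G -33.0
-116 [ 71 105 149] R-G -34.0
-114 [ 71 105 149] R-G -34.1
-112 [ 70 104 147] R-G -33.8
-110 [ 70 102 142] R-G -31.4
-108 [ 71 100 137] R-G -28.6
-106 [ 73  97 127] R-G -24.2
-104 [ 74  92 116] R-G -18.2
-102 [ 76  87 100] R-G -10.3
-100 [ 93 102 113] R-G -8.7
-98 [119 119 113] R-G 0.4
-96 [128 123 109] R-G 5.1
-94 [129 123 109] R-G 5.4
-92 [140 133 118] R-G 6.1
-90 [133 128 113] R-G 4.9
-88 [105 107  96] R-G -2.0
-86 [116 120 109] R-G -4.6
-84 [116 121 110] R-G -4.7
-82 [116 121 110] R-G -4.6
263 208 307 258
```

View pics/r1.png

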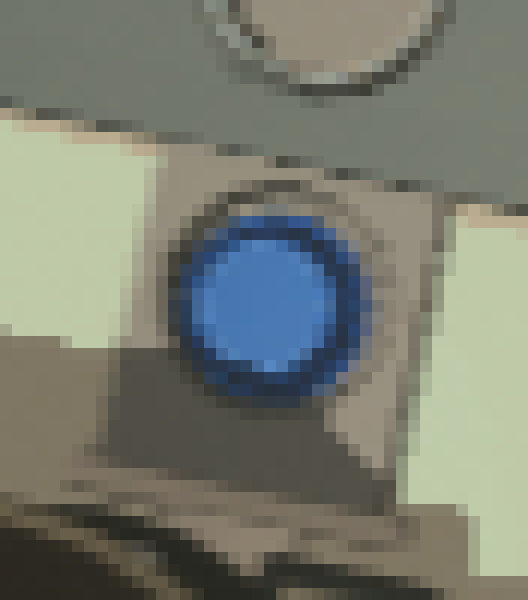

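Call:
{"method": "play_rows", "body": {"targets": [[[0.001,0,0,0],[0.002,0,0,0],[0.002,0,0,0]]]}}

```text
t: 13.15
eef_pos: [0.4005, -0.2661, 0.2286]
ee_rot: [-3.141, 0.004, 2.94]
force: [5.9, -5.8, -6.3]
width: 0.0219
```

```bash
python3 red.py r2.png | grep -E "travel|^-(10|9|8)"
```

```text
13.15 [ 0.4005088  -0.26606443  0.22864964] [ 5.86964684 -5.80503404 -6.32409284] 0.0219019931294247 travel 0.06330468678300308
-108 [ 73  98 131] R-G -25.5
-106 [ 74  92 115] R-G -18.1
-104 [ 77  88 102] R-G -10.5
-102 [ 91  98 107] R-G -7.3
-100 [114 114 109] R-G 0.3
-98 [129 124 110] R-G 5.2
-96 [128 123 108] R-G 5.5
-94 [141 135 119] R-G 6.5
-92 [146 135 119] R-G 11.6
-90 [133  87  75] R-G 46.3
-88 [114  91  81] R-G 23.1
-86 [116 120 109] R-G -3.7
-84 [116 121 110] R-G -4.6
-82 [116 121 110] R-G -4.6
```

Call:
{"method": "play_rows", "body": {"targets": [[[0.001,0,0,0],[0.001,0,0,0],[0.001,0,0,0]]]}}

```text
t: 13.62
eef_pos: [0.3996, -0.2659, 0.2286]
ee_rot: [-3.141, 0.004, 2.94]
force: [4.4, -4.8, -6.0]
width: 0.0215
```

```bash
python3 red.py r3.png | grep -E "travel|^-(10|9|8)"
```

```text
13.625 [ 0.39959121 -0.2658676   0.22863942] [ 4.3509025  -4.76896347 -5.95770296] 0.021519715111371126 travel 0.06424304756023147
-108 [ 68  90 118] R-G -21.4
-106 [ 71  84 102] R-G -13.4
-104 [ 82  90 100] R-G -8.3
-102 [100 109 116] R-G -9.0
-100 [127 124 113] R-G 2.9
-98 [129 124 109] R-G 5.6
-96 [136 130 115] R-G 6.0
-94 [147 140 123] R-G 7.4
-92 [142 115 100] R-G 27.8
-90 [150  71  60] R-G 79.4
-88 [119  91  81] R-G 27.9
-86 [116 119 108] R-G -3.6
-84 [116 121 110] R-G -4.7
-82 [116 121 110] R-G -4.7
```

Call:
{"method": "play_rows", "body": {"targets": [[[0.0009,0,0,0],[0.0009,0,0,0],[0.0009,0,0,0]]]}}

```text
t: 14.1
eef_pos: [0.3987, -0.2657, 0.2287]
ee_rot: [-3.141, 0.005, 2.939]
force: [5.1, -5.6, -6.2]
width: 0.0218
```

```bash
python3 red.py r4.png | grep -E "travel|^-(10|9|8)"
```

```text
14.1 [ 0.39874035 -0.26570244  0.22865766] [ 5.11756076 -5.58085358 -6.20524158] 0.02175590301659236 travel 0.06510977088855974
-108 [ 72  91 116] R-G -18.3
-106 [74 83 96] R-G -9.5
-104 [ 91  97 101] R-G -5.4
-102 [111 113 110] R-G -2.1
-100 [134 128 114] R-G 5.3
-98 [128 123 108] R-G 5.3
-96 [141 134 118] R-G 6.3
-94 [148 138 121] R-G 10.3
-92 [153  94  81] R-G 58.6
-90 [163  68  57] R-G 94.9
-88 [115  94  83] R-G 21.6
-86 [115 120 109] R-G -4.3
-84 [116 121 110] R-G -4.6
-82 [116 121 110] R-G -4.6
```

View pics/r4.png

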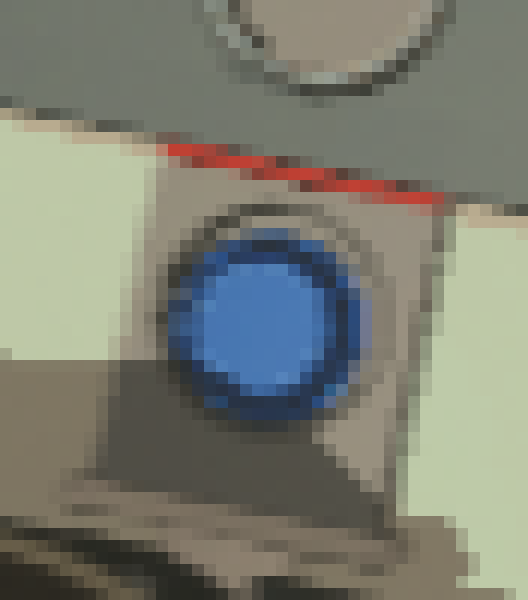

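Call:
{"method": "play_rows", "body": {"targets": [[[0.0006,0,0,0],[0.0006,0,0,0],[0.0006,0,0,0]]]}}

```text
t: 14.58
eef_pos: [0.3982, -0.2656, 0.2287]
ee_rot: [-3.141, 0.005, 2.94]
force: [6.7, -6.7, -5.9]
width: 0.0219
```

```bash
python3 red.py r5.png | grep -E "travel|^-(10|9|8)"
```

```text
14.575 [ 0.39816124 -0.26558216  0.22866495] [ 6.69287092 -6.71403566 -5.91663726] 0.021930677638986554 travel 0.06570122801696403
-108 [ 74  92 113] R-G -18.6
-106 [ 77  87 101] R-G -10.0
-104 [ 93 100 108] R-G -6.9
-102 [118 117 110] R-G 1.1
-100 [134 129 114] R-G 5.9
-98 [130 124 109] R-G 5.6
-96 [144 137 121] R-G 6.7
-94 [145 129 113] R-G 16.1
-92 [159  81  68] R-G 78.0
-90 [158  75  63] R-G 82.8
-88 [110 100  89] R-G 9.9
-86 [115 120 109] R-G -4.6
-84 [116 121 110] R-G -4.6
-82 [116 121 110] R-G -4.6
```

View pics/r5.png

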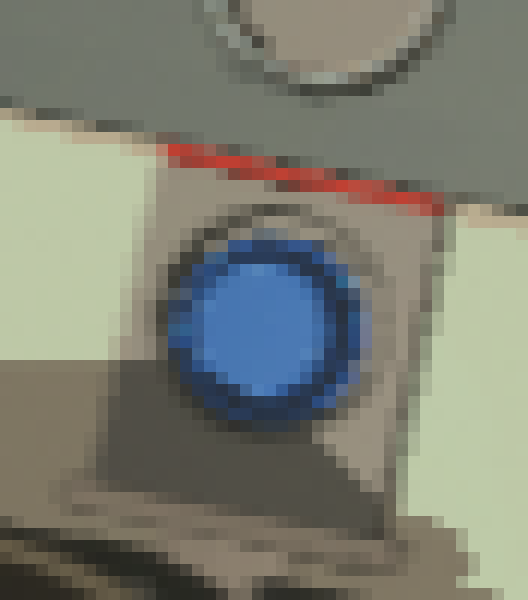

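Call:
{"method": "play_rows", "body": {"targets": [[[0,0,0,0],[0,0,0,0],[0,0,0,0],[0,0,0,0]]]}}

```text
t: 15.18
eef_pos: [0.3982, -0.2656, 0.2287]
ee_rot: [-3.141, 0.005, 2.94]
force: [4.9, -6.2, -6.7]
width: 0.0219
```

```bash
python3 red.py r6.png | grep -E "travel|^-(9[0-4]|88)"; python3 -c "
from h import *
cams.grab_frame('top')
for q in ['mug','dish','glass','capsule_copper','capsule_green','capsule_grey','capsule_blue']: print(q,[(np.round(r['xyz'],3),round(r['score'],2)) for r in finder.find_in('top',q)[:1]])
from station import job_done; print(job_done())"
```

```text
15.175 [ 0.39818092 -0.26558535  0.22865261] [ 4.88377003 -6.19706083 -6.69812146] 0.021884332666700337 travel 0.06568130405555057
-94 [145 129 114] R-G 16.0
-92 [159  81  68] R-G 78.3
-90 [159  75  63] R-G 84.7
-88 [110  99  89] R-G 10.4
mug [(array([ 0.533, -0.56 ,  0.054]), 0.88)]
dish [(array([ 0.368, -0.546,  0.015]), 0.8)]
glass [(array([ 0.768, -0.16 ,  0.033]), 0.63)]
capsule_copper [(array([ 0.606, -0.36 ,  0.076]), 0.76)]
capsule_green [(array([ 0.65 , -0.318,  0.078]), 0.51)]
capsule_grey [(array([ 0.579, -0.255,  0.081]), 0.46)]
capsule_blue []
the job is handed in; nothing more can be done
None
```

I turned the carousel one click counter-clockwise, and the blue capsule dropped into the drawer. I then pulled the drawer by its knob to the mark and am holding it there with a 50 N grip; the job was handed in at about 15.6 s.

**Last checks**
- **Red line:** In the top camera, the red stopped growing over the last 0.6 mm of pull, so the line is just fully out. I estimate the drawer is at about 64 mm. The pose did not move over half a second of holding.
- **Blue capsule:** It showed in the drawer's pocket in the last close-up pictures. The finder missed it in the final frame, although it had found it there earlier at a height of 0.04 m.
- **Other things:** The copper, green and grey capsules are still in their tubes. The mug, dish and glass are within 2 mm of where they started.

**What disagreed**
- **Knob width:** The knob measured 22 mm between the pads, not the 19 mm waist, so the grip is probably partly on a flare.
- **Side load:** About 6 N sideways and about 6 N vertical remain on the knob.
- **Travel:** The arm's own travel reads 65.7 mm, about 1.5 mm more than the camera estimate. I put that down to give in the grip and relied on the camera.

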